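# Load a lemon in the citrus press, shut its cover and hold the run lever at slow

### The job

Juice the lemon from the cutting board in the citrus press: slide the press's feed cover open, put the whole lemon into the feed well and slide the cover fully shut again. Only then push the run lever on the front down to its slow setting, half-way down its travel (arm level, in line with the middle ridge of the disc beside it), never to the bottom (that is the fast speed, for oranges), and hold it there steadily for two seconds or more: the program finishes while the gripper is still holding the lever at half travel. Leave the cup under the spout and everything else where it stands.

Things in the scene. Friction and masses are not known exactly. Their poses are not given: they have to be found in the camera images.
- lemon: the lemon, loose, on its side: 72 long (its own x axis) x 57 wide (y) x 58 high, about 110 g; origin under its middle, at the height of what it lies on. It lies on the cutting board (top 26 above the worktop) in one of three places; the other two hold the tomato and the garlic
- lemon_center (a point): the middle of the lemon, 29 above its underside; its x axis runs along the lemon's 72 mm length
- citrus_press: countertop citrus press, fixed: steel on a black base, 260 deep, 310 wide, about 225 high without the cover's handle. Origin on the worktop under it; x to its back (its front, with spout and lever, looks to -x, at the robot, within 0.4 rad), y to the robot's left. Left half: clear feed well on top, spout in front; right half: motor unit, flat deck 212 high, run lever in front
- feed_well (a point): middle of the feed well's floor, at [0, 75, 138] mm in the press's frame, same axes. Open-topped clear box, inside 95 in x, 118 in y, rim 74 above this point; black plates slope to its middle from both y sides. A lemon let go at the rim settles in the middle, clear of the cover. Cover rails run along y, 55 to 62 either side of the middle, tops 12 above the rim
- feed_cover (a joint): sliding feed cover, m: 0 fully shut over the well (at its stop), 0.125 fully open; slides along the press's -y (robot's right) over the motor unit's deck and stays where it is left; about 2 N moves it. Clear plate 108 x 130 x 5 with black edges and black handle. Starts nearly shut, 0 to 30 mm open
- cover_grip (a point): on the cover's handle, moves with it: upright black bar 12 thick (along the press's y, the slide direction), 60 long (x); its top is 34 above the plate's top; this point is in its middle, 10 below its top. Shut, it is at [0, 75, 242.5] mm in the press's frame. Can be gripped from above, fingers closing along the press's y
- run_lever (a joint): spring-return run lever, rad: 0 released (arm points forward and 0.26 up), 0.26 half travel = slow (arm level), 0.52 bottom stop = fast; springs back when let go. Pivot at [-70, -75, 160] mm in the press's frame, axis along its y. On the pad it takes about 2 N to start, 5.5 N at half travel, 9 N at the bottom
- lever_pad (a point): middle of the upper face of the lever's black pad, moves with the lever: pad 36 long x 50 wide x 12 thick, its middle 80 in front of the pivot; this face is about 186 above the worktop when released, 166 at half travel, 145 at the bottom. Nothing above it. On its left (+y) a steel disc carries three small black ridges: off, slow, fast
- cup: green and white espresso cup, 64 x 89 x 48, loose, standing on the drip tray under the spout; leave it (origin under its middle, handle included)
- tomato: tomato, 69 wide, 71 high, loose on the board; leave it (origin under its middle)
- garlic: garlic bulb, 53 wide, 52 high, loose on the board; leave it (origin under its middle)
Not all that is in view belongs to the job. There is more than one size of the lemon; the one meant has the size given above.

How it is judged:
By the outcome, as a careful person would: the job done as asked, in the order asked, and still so for the second after the job is handed in, while the arm keeps its last pose, push and grip.
It also fails if it takes over 72 s, if anything falls off the work surface, if the arm or the gripper's body presses on something with over 40 N, if the wrist force passes 120 N, or if a joint passes its speed limit or range.

### The arm

A 6-joint arm with a two-finger parallel gripper is mounted at the origin on a cart in front of the work surface, level with it; the furniture and walls round the work are solid. World frame = base frame: x ahead of the robot, y to its left, z up, the work surface at z = 0. Lengths are in mm, angles in rad, forces in N, time in s.
With the tool pointing down it reaches from about 275 to 1000 mm from the base axis. Payload 8.4 kg.
Tool frame: the origin (TCP) lies between the finger pads; the fingertips stand r.finger_overhang ahead of it and the grasp point (between the pads) is the TCP (r.finger_overhang is the distance from the TCP to the fingertips, in mm); z points along the fingers, y is the line along which they close (so a half turn about z gives the same grasp; the last joint's range is limited). The gripper opens to 85 mm and grips with 20 to 120 N. Pads are 22 mm wide; open, the fingers measure 114 mm over their backs; the gripper's body (76 mm by 85 mm) begins 54 mm behind the grasp point. The pads swing forward as they close: fully open they stand 13 mm farther back than shut.
Start: joints at [-1.328, 0.353, 1.633, -0, 1.155, -0.002], TCP at [151.475, -606.369, 218.881] pointing down, gripper open.
Joint ranges: [-2.63, 2.63], [-0.92, 2.1], [0.06, 2.66], [-1.3, 4.44], [0, 2.69], [-3.02, 3.02]. Speed limits (rad/s): [2.22, 2.22, 2.79, 3.14, 3.14, 3.14].

### API

Orientations are given as [roll, pitch, yaw] about the fixed x, y, z axes, in that order (R = Rz(yaw) Ry(pitch) Rx(roll)).
In Python, from rig import r, cams, sign_off gives the robot as it stands.
- The arm moves only by the shell command python3 -m crank 'ROWS' [FORCE]. ROWS is JSON, a list of rows, each a list of 7 numbers: the shift along the tool's x, y, z in m, then the turn, a rotation vector about the tool's x, y, z in rad, then the closure, from 0 (fully open) to 1 (shut). In form: [[dx, dy, dz, ax, ay, az, gripper], ...]. A call has 1 to 5 rows; each row is the pose to reach, as a shift and turn from the pose commanded when the call began, along the tool's axes at that moment; what a row does not reach only later rows make up. A row lasts 1/10 s, in which the tool goes at most 50 mm and 8.59 degrees, less where a joint would pass 70% of its speed; a pose out of reach is approached as far as the arm can. A call with a gripper value outside its range is refused whole. The fingers move at their own pace and stop on an object; FORCE is the grip in N (left out, the last holds). Time passes only in rows, so rows that repeat a pose let the fingers close. It gives the time, the measured TCP pose, the force, the opening and the grip force at its end, in the units of the state.
- r.sense(): the state, without advancing time (a new reading comes with each control period).
- cams.grab_frame(name): name is "side" or "top"; returns a dict with "image" (384x512x3 uint8, red, green, blue), "fx", "fy", "cx", "cy" (pixels), "D" ([k1, k2, p1, p2, k3] as OpenCV has them; the pictures are not rectified), "position" and "orientation" of the camera in the world. Camera axes: x right, y down, z forward; pixel columns grow to the right and rows downward; lengths in mm; the calibration is good to about 2 mm. A picture is of the moment at which its call begins. There is no depth.
- sign_off(): hands the job in; it is judged then, once.
The state is a dict: "clock": time; "qpos": joint angles; "qvel": joint speeds; "joint_efforts": joint torques, N m; "eef_pos": TCP position; "tcp_rot": TCP orientation; "contact_force": force on the tool from outside, world axes, zero at the start; "wrist_torque": the same for the moment, N m; "opening": opening from 0.0 (shut) to 1.0 (fully open); "grasp_force": force on a finger pad.
Only numpy, scipy, OpenCV 4.12 (cv2) and the standard library are available. Lean on these libraries where they do the work, as an engineer would, in place of code of your own. Each camera call takes 0.05 s, during which the arm holds its last target. There are 200 camera calls.

## Working session

There is one attempt and no reset: what is moved stays moved. The work goes in short steps, Python scripts to look and compute and a shell command to move; the robot and the scene stay as the last step left them, time stands still between calls to the robot, and variables do not carry over. Pictures are saved under pics/ and viewed, at most 10 in all, crops included, and the job is handed in when it is done.

```bash
mkdir -p pics
python3 - <<'E'
from rig import r,cams
import cv2,numpy as np
for n in("side","top"):
    f=cams.grab_frame(n); cv2.imwrite(f"pics/{n}0.png",cv2.resize(f["image"][:,:,::-1],(800,600),interpolation=cv2.INTER_CUBIC)); cv2.imwrite(f"{n}0raw.png",f["image"][:,:,::-1])
    print(n,{k:np.round(v,4).tolist() for k,v in f.items() if k!="image"})
s=r.sense();print({k:np.round(v,3).tolist() for k,v in s.items()},r.finger_overhang)
E
```

```text
side {'fx': 471.6597, 'fy': 471.6597, 'cx': 260.1986, 'cy': 200.872, 'D': [0.0483, 0.0, 0.0, 0.0, 0.0], 'position': [502.9112, 1125.7697, 1081.3144], 'orientation': [-2.2754, -0.0118, -3.0981]}
top {'fx': 495.8857, 'fy': 495.8857, 'cx': 257.463, 'cy': 190.2108, 'D': [-0.1277, 0.0, 0.0, 0.0, 0.0], 'position': [291.7911, 68.2229, 1387.4875], 'orientation': [-2.9382, -0.0034, -1.5077]}
{'clock': 0.1, 'qpos': [-1.328, 0.354, 1.634, -0.0, 1.155, -0.002], 'qvel': [-0.001, -0.0, -0.003, 0.004, 0.001, -0.001], 'joint_efforts': [0.0, -60.636, -34.282, 0.0, 0.004, 0.0], 'eef_pos': [151.36, -605.924, 218.202], 'tcp_rot': [-3.14, 0.0, 0.245], 'contact_force': [0.119, 0.546, -0.475], 'wrist_torque': [-0.039, 0.025, 0.037], 'grasp_force': 0.0, 'opening': 0.999} 19.0
```

View pics/side0.png

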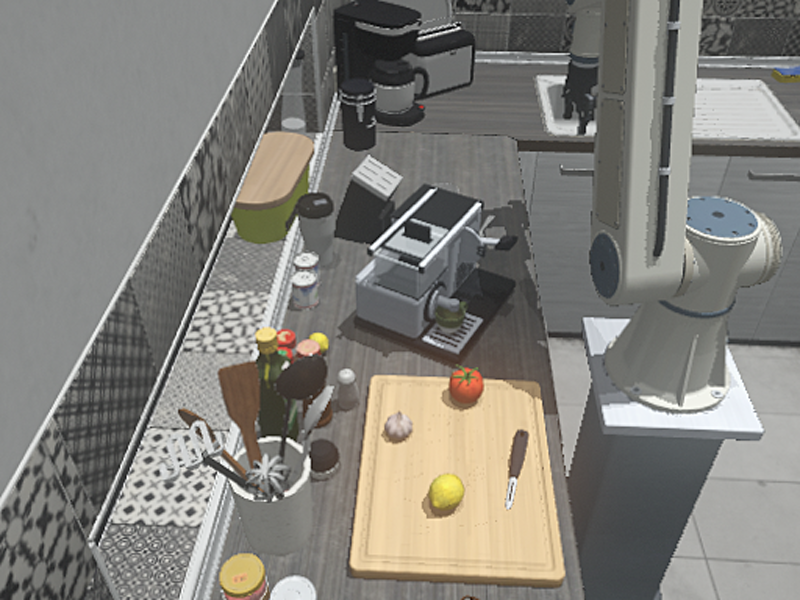

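View pics/top0.png

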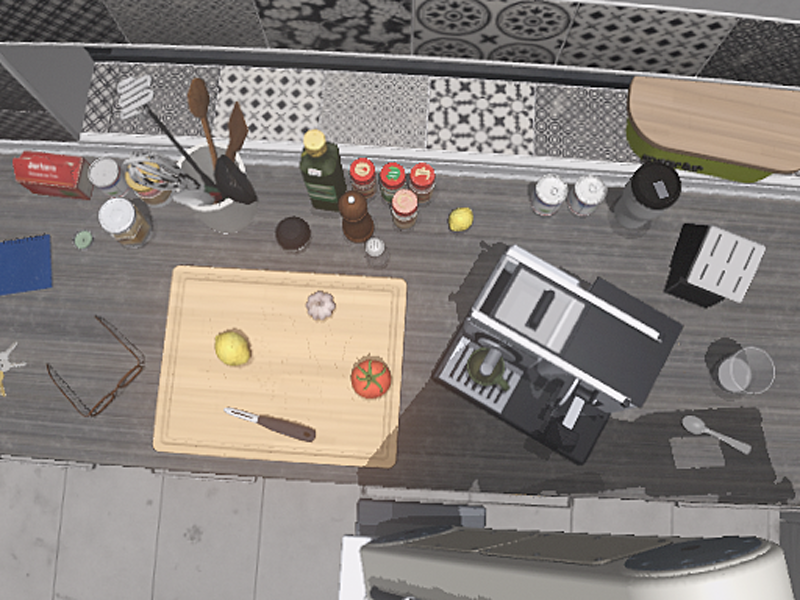

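Top view: lemon candidates are the board one at (233,348), which looks larger, and a small one on the worktop at (460,219). In the side view they are at (446,491) and (319,343). I choose the board one. The press is at about (560,340) in the top view, with its handle at (540,310). Next I'll check close crops.

```bash
cat > h.py <<'E'
import cv2,numpy as np
from scipy.spatial.transform import Rotation as R
from rig import r,cams
def ray(f,uv):
    K=np.array([[f["fx"],0,f["cx"]],[0,f["fy"],f["cy"]],[0,0,1]])
    p=cv2.undistortPoints(np.array([[uv]],float),K,np.array(f["D"])).ravel()
    d=R.from_euler("xyz",f["orientation"]).apply([p[0],p[1],1]); return np.array(f["position"]),d
def atz(f,uv,z):
    o,d=ray(f,uv); return o+d*(z-o[2])/d[2]
def tri(a,b):
    (o1,d1),(o2,d2)=a,b
    s=np.linalg.lstsq(np.c_[d1,-d2],o2-o1,rcond=None)[0]
    p,q=o1+s[0]*d1,o2+s[1]*d2; return (p+q)/2,np.linalg.norm(p-q)
def proj(f,P):
    Rt=R.from_euler("xyz",f["orientation"]).inv(); rv=Rt.as_rotvec(); t=-Rt.apply(f["position"])
    K=np.array([[f["fx"],0,f["cx"]],[0,f["fy"],f["cy"]],[0,0,1]])
    return cv2.projectPoints(np.array(P,float).reshape(-1,1,3),rv,t,K,np.array(f["D"]))[0].reshape(-1,2)
def crop(im,x,y,w,h,s):
    return cv2.resize(im[y:y+h,x:x+w],None,fx=s,fy=s,interpolation=cv2.INTER_CUBIC)
E
python3 - <<'E'
from h import *
t=cv2.imread("top0raw.png");s=cv2.imread("side0raw.png")
cv2.imwrite("pics/press_top.png",crop(t,275,150,165,150,4))
a=crop(s,220,110,115,120,5); b=crop(t,130,205,40,40,5); c=crop(t,280,125,30,30,5)
o=np.zeros((600,790,3),np.uint8); o[:,:575]=a; o[:200,580:780]=b; o[220:370,580:730]=c
cv2.imwrite("pics/mix.png",o)
f=cams.grab_frame("top")
im=cv2.cvtColor(f["image"],cv2.COLOR_RGB2HSV)
m=cv2.inRange(im,(20,120,80),(34,255,255))
n,l,st,c=cv2.connectedComponentsWithStats(m)
for i in range(1,n):
    if st[i,4]>60 and 120<c[i][0]<310:
        p=atz(f,c[i],55 if c[i][0]<200 else 20)
        rect=cv2.minAreaRect(np.argwhere(l==i)[:,::-1].astype(np.float32)); print(st[i],c[i],p,rect)
        x,y=np.meshgrid(range(0),range(0)); pts=np.array([atz(f,q,55)[:2] for q in np.argwhere(l==i)[:,::-1]])
        w,v=np.linalg.eigh(np.cov(pts.T)); print("axes",4*np.sqrt(w),"yaw long",np.arctan2(v[1,1],v[0,1]))
E
```

```text
[287 133  16  15 121] [294.68595041 140.9338843 ] [725.10039286 -16.48259318  20.        ] ((294.36541748046875, 139.82691955566406), (13.532012939453125, 15.297059059143066), 78.69007110595703)
axes [38.59903913 56.60566665] yaw long 2.4045849438246107
[138 213  22  21 219] [148.29680365 224.34246575] [452.74961673 371.594386    55.        ] ((148.5, 223.0), (20.0, 21.0), 90.0)
axes [51.1479515  81.20040753] yaw long 1.088247233303583
```

View pics/press_top.png

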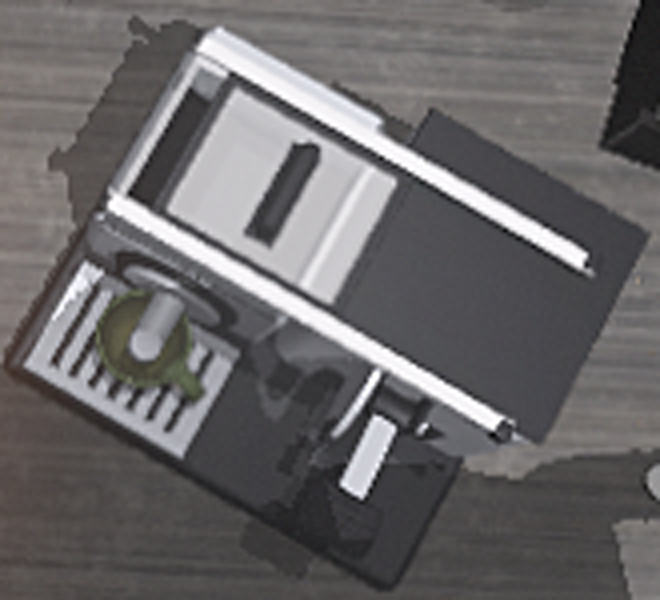

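View pics/mix.png

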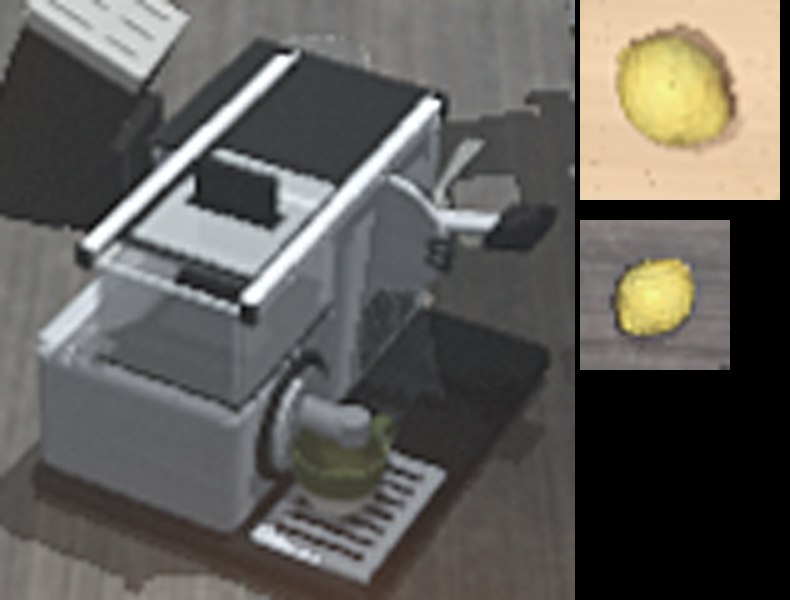

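Crops: the board lemon is clearly the larger one. The press cover is nearly shut, with its handle at about (282,190) in the top crop. The lever pad is at (340,530) in the top crop and (520,228) in the side crop. Next I triangulate the press.

```bash
cat > fit.py <<'E'
from h import *
ft=cams.grab_frame("top");fs=cams.grab_frame("side")
T=lambda u,v:ray(ft,(275+(u+.5)/4-.5,150+(v+.5)/4-.5))
S=lambda u,v:ray(fs,(220+(u+.5)/5-.5,110+(v+.5)/5-.5))
pts={"railFL":((212,35),(85,250)),"railNL":((113,203),(250,305)),"railFR":((590,265),(290,55)),"railNR":((505,430),(437,100)),
"baseFL":((5,370),(365,585)),"baseFR":((392,588),(547,360)),"hndNear":((262,240),(280,185)),"hndFar":((305,148),(200,155)),"backR":((648,237),(262,42))}
P={}
for k,(a,b) in pts.items():
    P[k],e=tri(T(*a),S(*b)); print(k,P[k].round(1),"err",round(e,1))
mid=(P["railFL"]+P["railNL"]+P["railFR"]+P["railNR"])/4
d=(P["railFL"]-P["railFR"]+P["railNL"]-P["railNR"]); yaw=np.arctan2(-d[0],d[1]); print("mid",mid,"yaw",yaw)
for k in P: 
    q=R.from_euler("z",-yaw).apply(P[k]-[mid[0],mid[1],0]); print(k,q.round(1))
# lemon side view
im=cv2.cvtColor(fs["image"],cv2.COLOR_RGB2HSV); m=cv2.inRange(im,(20,120,80),(34,255,255))
n,l,st,c=cv2.connectedComponentsWithStats(m)
ct=np.array([148.5,223.6])
for i in range(1,n):
    if abs(c[i][0]-285)<15 and abs(c[i][1]-314)<15 and st[i,4]>60: print("lemon",st[i],tri(ray(ft,ct),ray(fs,c[i])))
E
python3 fit.py
```

```text
railFL [621.6 -86.8 217.4] err 3.5
railNL [514.4 -30.7 220.1] err 0.0
railFR [ 494.3 -320.7  223.2] err 0.7
railNR [ 392.7 -269.8  221.9] err 1.1
baseFL [431.8  21.6  38.1] err 5.8
baseFR [ 297.3 -252.8   14. ] err 0.1
hndNear [ 495.6 -116.8  249.7] err 6.5
hndFar [ 548.9 -139.2  255.8] err 2.7
backR [ 515.5 -361.9  209. ] err 1.1
mid [ 505.77127139 -176.9959834   220.65886867] yaw -0.48455124707987934
railFL [ 60.5 133.8 217.4]
railNL [-60.5 133.5 220.1]
railFR [  56.8 -132.4  223.2]
railNR [ -56.8 -134.8  221.9]
baseFL [-158.   141.3   38.1]
baseFR [-149.2 -164.2   14. ]
hndNear [-37.   48.5 249.7]
hndFar [ 20.6  53.5 255.8]
backR [  94.7 -159.1  209. ]
lemon [274 303  23  24 410] (array([456.66268244, 371.78275963,  51.68051618]), np.float64(2.9053904148968175))
```

```bash
cat > fit2.py <<'E'
from h import *
from scipy.optimize import minimize
ft=cams.grab_frame("top");fs=cams.grab_frame("side")
def mask(f,c):
    im=cv2.cvtColor(f["image"],cv2.COLOR_RGB2HSV); m=cv2.inRange(im,(21,110,60),(36,255,255))
    n,l,st,_=cv2.connectedComponentsWithStats(m); return (l==l[c[1],c[0]]).astype(np.uint8)
M=[(ft,mask(ft,(148,224))),(fs,mask(fs,(285,314)))]
u=np.random.default_rng(0).normal(size=(800,3)); u/=np.linalg.norm(u,axis=1)[:,None]
K=8
def cost(p):
    e=0
    for f,m in M:
        P=R.from_euler("z",p[2]).apply(u*[36,28.5,29])+[p[0],p[1],55]
        h=cv2.convexHull(((proj(f,P)+.5)*K).astype(np.int32)); a=np.zeros((384*K,512*K),np.uint8); cv2.fillConvexPoly(a,h,1)
        a=cv2.resize(a.astype(np.float32),(512,384),interpolation=cv2.INTER_AREA); e+=np.abs(a-m).sum()/m.sum()
    return e
for y0 in(0.3,1.07,1.8,2.6):
    o=minimize(cost,[455,372,y0],method="Nelder-Mead",options=dict(initial_simplex=[[455,372,y0],[463,372,y0],[455,380,y0],[455,372,y0+.3]],maxfev=45)); print(o.x.round(2),o.fun)
x0,y0,yaw=505.8,-177,-.4846
W=lambda q:R.from_euler("z",yaw).apply(q)+[x0,y0,0]
t=crop(ft["image"][:,:,::-1],275,150,165,150,4); s=crop(fs["image"][:,:,::-1],220,110,115,120,5)
for im,f,ox,oy,k in((t,ft,275,150,4),(s,fs,220,110,5)):
    def L(*q): 
        p=((proj(f,[W(a) for a in q])-[ox,oy]+.5)*k).astype(int); cv2.polylines(im,[p],False,(0,0,255),1)
    for sx in(-1,1):
        for xx in(55,62): L((sx*xx,134,224),(sx*xx,-134,224))
    L((47.5,134,212),(-47.5,134,212),(-47.5,16,212),(47.5,16,212),(47.5,134,212))
    for d in(0,30): L((-30,75-d,252.5),(30,75-d,252.5))
    L((-132,-100,186),(-132,-50,186)); L((-165,-100,192),(-165,-50,192))
o=np.zeros((600,800,3),np.uint8); o[:,:460]=t[:,100:560]; o[:500,460:]=s[:500,100:440] if s.shape[1]>=440 else 0
cv2.imwrite("pics/ov.png",o)
E
python3 fit2.py
```

```text
[457.73 372.64   1.13] 0.42609939305508754
[457.47 372.85   1.09] 0.4260321738164037
[457.9  373.2    1.05] 0.4301108131556116
[457.32 372.3    4.22] 0.43084305472900786
```

View pics/ov.png

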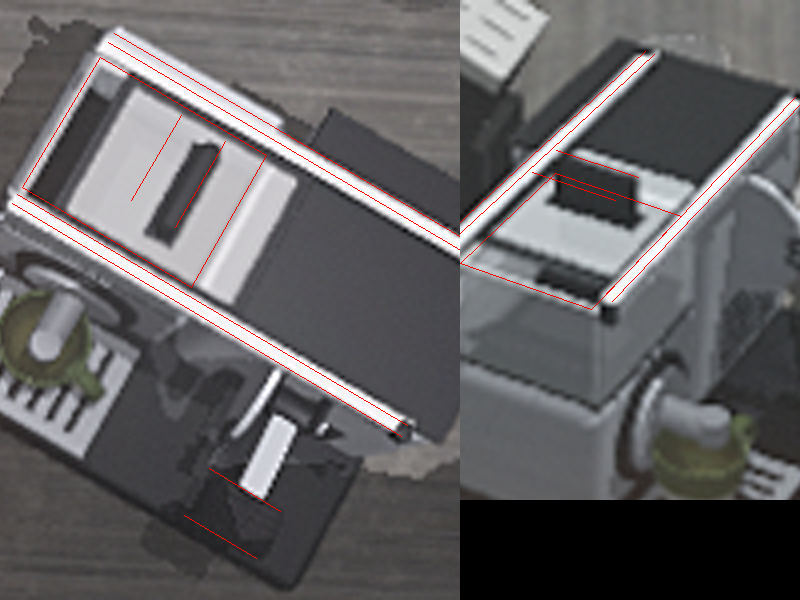

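The press fit overlays well: origin (506,-177), yaw -0.485, with the cover about 22 mm open. The lemon is at (457,372), with yaw 1.09.

```bash
cat > to.py <<'E'
import sys
from h import *
from rig import r
s=r.sense(); Rt=R.from_euler("xyz",s["tcp_rot"])
x,y,z,yaw=map(float,sys.argv[1:5])
print("delta tool m",(Rt.inv().apply(np.array([x,y,z])-s["eef_pos"])/1000).round(4),"rot",(Rt.inv()*R.from_euler("xyz",[np.pi,0,yaw])).as_rotvec().round(3),"t",s["clock"],"F",np.round(s["contact_force"],1),"q",np.round(s["qpos"],2))
p=R.from_euler("z",.4846).apply(np.array(s["eef_pos"])-[505.8,-177,0]); print("press frame",p.round(1))
E
python3 -m crank '[[0,0,-0.05,0,0,0.15,0],[0.03,-0.02,-0.09,0,0,0.30,0],[0.065,-0.05,-0.115,0,0,0.45,0],[0.105,-0.08,-0.115,0,0,0.60,0],[0.145,-0.11,-0.115,0,0,0.73,0]]' 40; python3 to.py 530 -131 330 -0.4846
```

```text
clock: 0.85
eef_pos: [262.1, -469.0, 335.2]
tcp_rot: [3.14, -0.002, -0.492]
contact_force: [1.4, 0.0, 0.1]
opening: 0.999
grasp_force: 0.0
delta tool m [ 0.0764 -0.4245  0.0048] rot [ 0.001 -0.002 -0.008] t 0.85 F [1.4 0.  0.1] q [-1.06  0.12  1.68  0.    1.34  1.  ]
press frame [ -79.6 -371.9  335.2]
```

```bash
python3 -m crank '[[0.009,-0.048,0,0,0,-0.008,0],[0.018,-0.096,0,0,0,-0.008,0],[0.027,-0.144,0,0,0,-0.008,0],[0.036,-0.192,0,0,0,-0.008,0],[0.044,-0.240,0,0,0,-0.008,0]]'; python3 -m crank '[[0.009,-0.048,0,0,0,0,0],[0.018,-0.096,0,0,0,0,0],[0.027,-0.144,0,0,0,0,0],[0.032,-0.184,0,0,0,0,0],[0.032,-0.184,0,0,0,0,0]]';python3 to.py 530 -131 330 -0.4846
python3 - <<'E'
from h import *
a=cams.grab_frame("side")["image"][:,:,::-1]; b=cams.grab_frame("top")["image"][:,:,::-1]
o=np.zeros((540,800,3),np.uint8); o[:,:395]=crop(a,220,80,79,108,5); o[:,400:]=crop(b,290,150,80,108,5); cv2.imwrite("pics/above.png",o)
E
```

```text
clock: 1.35
eef_pos: [413.0, -276.3, 334.1]
tcp_rot: [3.141, -0.001, -0.477]
contact_force: [0.5, -0.5, -0.4]
opening: 1.002
grasp_force: 0.0
clock: 1.85
eef_pos: [527.2, -125.5, 333.6]
tcp_rot: [-3.14, -0.0, -0.473]
contact_force: [-0.5, -0.6, -1.2]
opening: 1.0
grasp_force: 0.0
delta tool m [0.005  0.0036 0.0036] rot [-0.002 -0.     0.011] t 1.85 F [-0.5 -0.6 -1.2] q [-0.24  0.13  1.67  0.    1.34  1.81]
press frame [ -5.   55.5 333.6]
```

View pics/above.png

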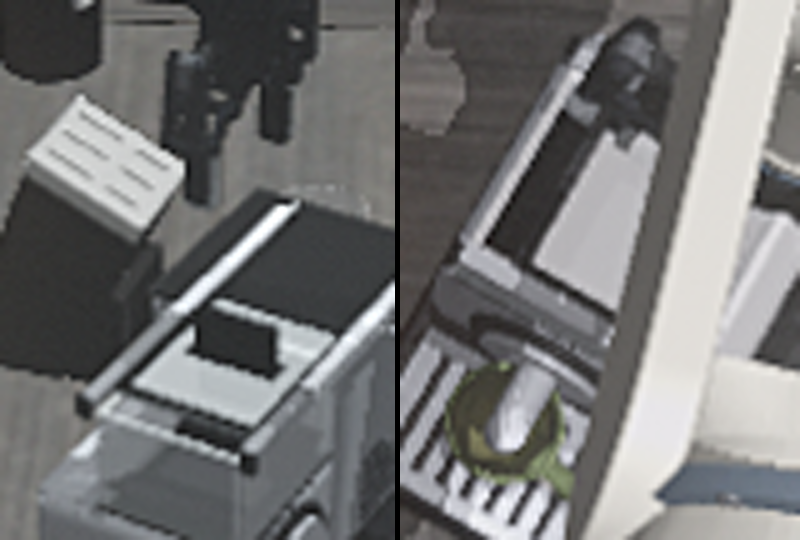

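The picture shows the open fingers above the handle, with tips at about (200,205) and (275,140) in the left panel. The handle is below them at (235,335) and the cover is still in place. Descend and grip.

```bash
python3 -m crank '[[0.004,0.003,0.04,0,0,0.011,0],[0.004,0.003,0.07,0,0,0.011,0],[0.004,0.003,0.088,0,0,0.011,0],[0.004,0.003,0.088,0,0,0.011,0.3],[0.004,0.003,0.088,0,0,0.011,0.6]]' 30; python3 -m crank '[[0,0,0,0,0,0,1],[0,0,0,0,0,0,1],[0,0,0,0,0,0,1],[0,0,0,0,0,0,1],[0,0,0,0,0,0,1]]'; python3 to.py 530 -131 245 -0.4846
```

```text
clock: 2.45
eef_pos: [526.9, -134.8, 246.5]
tcp_rot: [3.141, -0.0, -0.49]
contact_force: [0.7, 0.8, 1.1]
opening: 0.692
grasp_force: 0.0
clock: 2.95
eef_pos: [527.3, -133.7, 246.1]
tcp_rot: [-3.141, -0.0, -0.488]
contact_force: [-0.3, -0.2, -0.3]
opening: -0.003
grasp_force: 0.0
delta tool m [ 0.0011 -0.0037  0.0011] rot [-0.    -0.    -0.003] t 2.95 F [-0.3 -0.2 -0.3] q [-0.25  0.2   1.78  0.    1.16  1.81]
press frame [ -1.1  48.3 246.1]
```

Run:
```python
from h import *
fs=cams.grab_frame("side");ft=cams.grab_frame("top")
a=fs["image"][:,:,::-1]; b=ft["image"][:,:,::-1]
print(proj(fs,[r.sense()["eef_pos"]]),proj(ft,[r.sense()["eef_pos"]]))
o=np.zeros((540,800,3),np.uint8); o[:,:475]=crop(a,220,80,95,108,5); o[:,480:]=crop(b,290,150,64,108,5); cv2.imwrite("pics/g1.png",o)
```

```text
[[266.71091416 144.55517261]] [[347.64156382 195.78475495]]
```

View pics/g1.png

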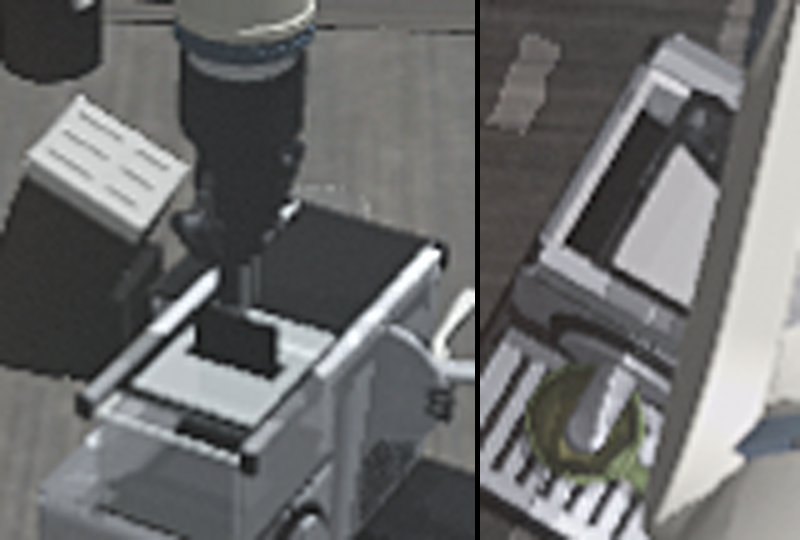

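The closed fingers went down behind the handle, on its far (-y) side, at (240,300) in the left panel. The handle itself is at (235,340) and looks unmoved. I'll recompute the handle position from both views.

```bash
python3 -m crank '[[0,0,-0.05,0,0,0,1],[0,0,-0.1,0,0,0,1],[0,0.05,-0.12,0,0,0,0.5],[0,0.1,-0.12,0,0,0,0],[0,0.15,-0.12,0,0,0,0]]'
python3 - <<'E'
from h import *
fs=cams.grab_frame("side")
for n in("side","top"):
    im=cv2.imread(n+"0raw.png") if n=="top" else fs["image"][:,:,::-1]
    f=fs if n=="side" else cams.grab_frame("top")
    g=cv2.cvtColor(np.ascontiguousarray(im),cv2.COLOR_BGR2GRAY)
    x,y=((267,148) if n=="side" else (345,198))
    m=(g<75).astype(np.uint8); nn,l,st,c=cv2.connectedComponentsWithStats(m,connectivity=4)
    k=l[y,x]; print(n,g[y,x],st[k],c[k])
    w=cv2.boxPoints(cv2.minAreaRect(np.argwhere(l==k)[:,::-1].astype(np.float32))); print(w.round(1).tolist())
    for z in(252.5,235.5):
      for q in list(w)+[c[k]]:
        print(z,R.from_euler("z",.4846).apply(atz(f,q,z)-[505.8,-177,0]).round(1))
    # model outline
    for yy in(45,55,65,75):
        B=[(a,b,z) for a in(-30,30) for b in(yy-6,yy+6) for z in(218.5,252.5)]
        p=proj(f,[R.from_euler("z",-.4846).apply(q)+[505.8,-177,0] for q in B]); print(yy,p.min(0).round(1),p.max(0).round(1))
E
```

```text
clock: 3.55
eef_pos: [458.2, -264.2, 367.1]
tcp_rot: [3.141, -0.002, -0.486]
contact_force: [1.0, -0.3, -0.7]
opening: 0.509
grasp_force: 0.0
side 50 [246 120  60  36 817] [279.0244798 136.9755202]
[[246.0, 154.0], [288.5, 111.5], [305.5, 128.5], [263.0, 171.0]]
252.5 [ 22.6 135.2 252.5]
252.5 [  31.3 -162.1  252.5]
252.5 [-68.7 -92.5 252.5]
252.5 [-65.5 183.5 252.5]
252.5 [-18.3  -1.8 252.5]
235.5 [ 35.5 114.3 235.5]
235.5 [  44.4 -189.   235.5]
235.5 [ -57.6 -118.   235.5]
235.5 [-54.4 163.6 235.5]
235.5 [ -6.2 -25.4 235.5]
45 [257.7 138.6] [276.1 154.8]
55 [256.2 140.1] [274.6 156.3]
65 [254.6 141.6] [273.  157.9]
75 [253.  143.1] [271.5 159.5]
top 77 [     0      0    512    384 168012] [245.32396495 195.45506273]
[[-0.0, 0.0], [511.0, 0.0], [511.0, 383.0], [0.0, 383.0]]
252.5 [ -16.2 1105.4  252.5]
252.5 [707.8 -77.1 252.5]
252.5 [-184.  -495.5  252.5]
252.5 [-793.6  504.2  252.5]
252.5 [-127.2  253.6  252.5]
235.5 [ -11.9 1120.2  235.5]
235.5 [723.  -80.  235.5]
235.5 [-182.2 -504.7  235.5]
235.5 [-801.   510.   235.5]
235.5 [-124.5  255.6  235.5]
45 [338.8 183.6] [358. 210.]
55 [335.2 181.4] [354.3 207.9]
65 [331.6 179.2] [350.6 205.7]
75 [328.  177.1] [347.  203.6]
```

Run:
```python
from h import *
fs=cams.grab_frame("side"); s=r.sense(); p=np.array(s["eef_pos"]); print(p.round(1),s["opening"])
W=lambda q:R.from_euler("z",-.4846).apply(q)+[505.8,-177,0]
for y in(-50,-42,42,50):
    print(y,proj(fs,[W((-5,55.5+y,327.6))]).round(1), proj(fs,[W((-5,55.5+y,314.6))]).round(1))
print("now tcp",proj(fs,[p,p-[0,0,19]]).round(1))
Rt=R.from_euler("xyz",s["tcp_rot"])
im=fs["image"][:,:,::-1].copy(); o=crop(im,200,40,130,120,5)
for d,c in(((0,0,0),(0,0,255)),((0,0,19),(0,255,0)),((0,42,0),(255,255,0)),((0,-42,0),(255,255,0))):
    q=(proj(fs,[p+Rt.apply(d)])[0]-[200,40]+.5)*5; cv2.circle(o,tuple(int(v) for v in q),3,c,1)
cv2.imwrite("pics/chk.png",o)
```

```text
[ 457.2 -265.3  366. ] 0.7635602835132017
-50 [[275.1 116.4]] [[275. 120.]]
-42 [[273.8 117.5]] [[273.7 121.2]]
42 [[260.2 129.8]] [[260.2 133.5]]
50 [[258.9 131.1]] [[258.8 134.8]]
now tcp [[290.6  91.1]
 [290.3  96.5]]
```

View pics/chk.png

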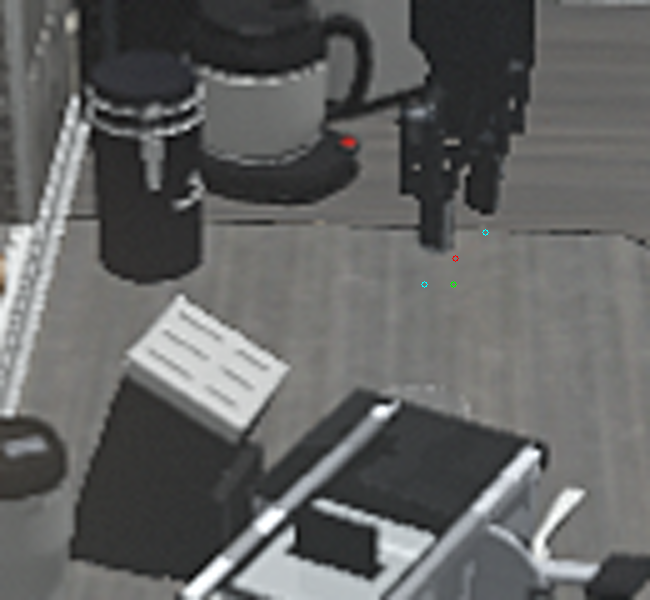

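The picture shows the real fingertips at about (460,228), while the reported tip projects to (453,284). The tool really sits about 27 mm higher than reported, which explains the empty grip above the handle. I'll descend again with force checks.

```bash
python3 to.py 525.6 -131 265 -0.4846; python3 -c "
from h import *
fs=cams.grab_frame('side');print(proj(fs,[[151.4,-606,218.2],[151.4,-606,199]]).round(1))
ft=cams.grab_frame('top');print(proj(ft,[[527.2,-125.5,333.6],[527,-125.5,360]]).round(1))"
```

```text
delta tool m [-0.0032 -0.1508  0.1009] rot [ 0.    -0.    -0.008] t 3.7 F [0.4 1.4 0.3] q [-0.53  0.09  1.65 -0.    1.41  1.53]
press frame [  -1.9 -100.8  366. ]
[[365.8  86.8]
 [365.   91.3]]
[[351.2 187.9]
 [353.5 185.4]]
```

```bash
python3 -m crank '[[-0.001,-0.05,0,0,0,-0.008,0],[-0.002,-0.1,0,0,0,-0.008,0],[-0.003,-0.15,0.03,0,0,-0.008,0],[-0.003,-0.151,0.075,0,0,-0.008,0],[-0.003,-0.151,0.1,0,0,-0.008,0]]'; python3 -m crank '[[0,0,0.006,0,0,0,0],[0,0,0.012,0,0,0,0],[0,0,0.018,0,0,0,0],[0,0,0.018,0,0,0,0]]'; python3 -m crank '[[0,0,0.004,0,0,0,0],[0,0,0.008,0,0,0,0],[0,0,0.008,0,0,0,0]]'; python3 to.py 525.6 -131 235 -0.4846
```

```text
clock: 4.3
eef_pos: [526.3, -124.3, 262.5]
tcp_rot: [3.141, 0.004, -0.475]
contact_force: [-0.1, -0.0, -0.1]
opening: 0.999
grasp_force: 0.0
clock: 4.7
eef_pos: [527.1, -128.5, 248.4]
tcp_rot: [-3.141, -0.001, -0.481]
contact_force: [0.8, 1.0, -0.5]
opening: 0.999
grasp_force: 0.0
clock: 5.0
eef_pos: [526.5, -128.5, 239.6]
tcp_rot: [3.142, 0.0, -0.481]
contact_force: [0.4, -0.3, -0.2]
opening: 1.002
grasp_force: 0.0
delta tool m [0.0004 0.0027 0.0046] rot [0.    0.    0.004] t 5.0 F [ 0.4 -0.3 -0.2] q [-0.24  0.2   1.79  0.    1.15  1.81]
press frame [ -4.3  52.6 239.6]
```

```bash
python3 -m crank '[[0,0.001,0.004,0,0,0,0],[0,0.002,0.008,0,0,0,0],[0,0.002,0.008,0,0,0,0]]'; python3 -m crank '[[0,0,0.004,0,0,0,0],[0,0,0.008,0,0,0,0],[0,0,0.008,0,0,0,0]]';  python3 - <<'E'
from h import *
fs=cams.grab_frame("side")
o=crop(fs["image"][:,:,::-1],220,80,95,108,5)
p=r.sense()["eef_pos"]
q=(proj(fs,[p])[0]-[220,80]+.5)*5; cv2.circle(o,tuple(int(v) for v in q),3,(0,0,255),1); cv2.imwrite("pics/g2.png",o)
E
```

```text
clock: 5.3
eef_pos: [525.3, -130.1, 231.1]
tcp_rot: [3.141, 0.001, -0.48]
contact_force: [0.1, -0.3, -0.6]
opening: 0.998
grasp_force: 0.0
clock: 5.6
eef_pos: [525.4, -130.0, 223.1]
tcp_rot: [3.141, 0.001, -0.48]
contact_force: [0.5, 0.6, 0.1]
opening: 1.0
grasp_force: 0.0
```

View pics/g2.png

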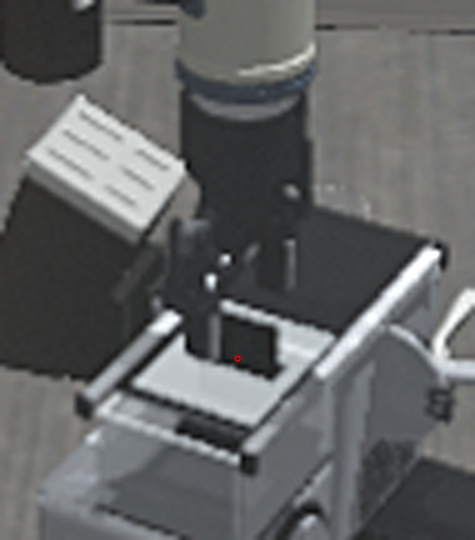

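The fingers now straddle the handle: the left fingertip is in front of it at (205,355), with the right finger behind it. The tool is still about 27 mm higher than reported. I'll go 6 mm lower and close.

```bash
python3 -m crank '[[0,0,0.003,0,0,0,0],[0,0,0.006,0,0,0,0],[0,0,0.006,0,0,0,0.5],[0,0,0.006,0,0,0,1],[0,0,0.006,0,0,0,1]]' 30; python3 -m crank '[[0,0,0,0,0,0,1],[0,0,0,0,0,0,1],[0,0,0,0,0,0,1],[0,0,0,0,0,0,1]]'; python3 to.py 525.6 -131 235 -0.4846
```

```text
clock: 6.15
eef_pos: [525.8, -130.1, 217.9]
tcp_rot: [-3.142, -0.0, -0.48]
contact_force: [-0.5, -0.5, 0.6]
opening: 0.515
grasp_force: 0.0
clock: 6.55
eef_pos: [525.8, -130.2, 218.0]
tcp_rot: [3.141, -0.0, -0.48]
contact_force: [-1.1, 0.3, 2.6]
opening: 0.133
grasp_force: 32.2
delta tool m [ 0.0002  0.0008 -0.017 ] rot [ 0.    -0.     0.005] t 6.55 F [-1.1  0.3  2.6] q [-0.25  0.22  1.81 -0.    1.1   1.81]
press frame [ -4.1  50.8 218. ]
```

Handle held (11 mm). Slide open about 100 mm along tool +y.

```bash
python3 -m crank '[[0,0.02,0,0,0,0,1],[0,0.04,0,0,0,0,1],[0,0.06,0,0,0,0,1],[0,0.08,0,0,0,0,1],[0,0.092,0,0,0,0,1]]'; python3 -m crank '[[0,0.003,0,0,0,0,1],[0,0.006,0,0,0,0,1],[0,0.008,0,0,0,0,1],[0,0.008,0,0,0,0,1]]'; python3 to.py 525.6 -131 235 -0.4846
```

```text
clock: 7.05
eef_pos: [483.8, -212.8, 218.0]
tcp_rot: [-3.141, -0.002, -0.481]
contact_force: [5.6, -0.0, -1.1]
opening: 0.133
grasp_force: 31.7
clock: 7.45
eef_pos: [480.5, -219.3, 218.1]
tcp_rot: [3.141, -0.002, -0.48]
contact_force: [3.7, -3.4, -1.5]
opening: 0.133
grasp_force: 31.8
delta tool m [-0.0007 -0.0991 -0.0169] rot [ 0.    -0.002  0.004] t 7.45 F [ 3.7 -3.4 -1.5] q [-0.43  0.2   1.84 -0.    1.1   1.62]
press frame [ -2.7 -49.2 218.1]
```

```bash
python3 -m crank '[[-0.001,0.002,0,0,0,0,1],[-0.001,0.004,0,0,0,0,1],[-0.001,0.004,0,0,0,0,1]]'; python3 to.py 525.6 -131 235 -0.4846; python3 -m crank '[[0,0,0,0,0,0,0.5],[0,0,0,0,0,0,0],[0,0,0,0,0,0,0],[0,0,0,0,0,0,0],[0,0,-0.03,0,0,0,0]]';python3 -m crank '[[0,0,-0.05,0,0,0,0],[0,0,-0.1,0,0,0,0],[0,-0.03,-0.11,0,0,0,0],[0,-0.07,-0.11,0,0,0,0],[0,-0.12,-0.11,0,0,0,0]]'; python3 to.py 457 372 280 1.09
```

```text
clock: 7.75
eef_pos: [478.8, -222.6, 218.1]
tcp_rot: [-3.141, -0.004, -0.48]
contact_force: [7.7, -3.7, -5.5]
opening: 0.135
grasp_force: 31.2
delta tool m [-0.0007 -0.1029 -0.0169] rot [-0.    -0.004  0.005] t 7.75 F [ 7.7 -3.7 -5.5] q [-0.44  0.2   1.84 -0.    1.09  1.61]
press frame [ -2.6 -53.  218.1]
clock: 8.25
eef_pos: [474.5, -220.7, 244.8]
tcp_rot: [3.141, 0.007, -0.48]
contact_force: [0.6, 0.6, 0.9]
opening: 0.961
grasp_force: 0.0
clock: 8.75
eef_pos: [532.6, -115.2, 358.9]
tcp_rot: [-3.142, -0.002, -0.483]
contact_force: [-0.3, -1.2, 1.0]
opening: 0.997
grasp_force: 0.0
delta tool m [-0.2932 -0.3965  0.0784] rot [ 1.000e-03 -1.000e-03 -1.573e+00] t 8.75 F [-0.3 -1.2  1. ] q [-0.22  0.12  1.63 -0.    1.39  1.84]
press frame [ -5.1  67.2 358.9]
```

```bash
python3 -m crank '[[-0.028,-0.038,0,0,0,-0.15,0],[-0.056,-0.076,0,0,0,-0.3,0],[-0.084,-0.114,0,0,0,-0.45,0],[-0.112,-0.152,0,0,0,-0.6,0],[-0.14,-0.19,0,0,0,-0.75,0]]'; python3 to.py 457 372 230 1.09
```

```text
clock: 9.25
eef_pos: [495.1, 119.5, 358.0]
tcp_rot: [-3.142, -0.0, 0.276]
contact_force: [-0.2, 0.4, -0.4]
opening: 1.003
grasp_force: 0.0
delta tool m [ 0.0321 -0.2533  0.128 ] rot [ 0.    -0.    -0.814] t 9.25 F [-0.2  0.4 -0.4] q [0.23 0.06 1.7  0.   1.39 1.53]
press frame [-147.6  257.4  358. ]
```

```bash
python3 -m crank '[[0.006,-0.047,0,0,0,-0.15,0],[0.012,-0.094,0,0,0,-0.3,0],[0.018,-0.141,0,0,0,-0.45,0],[0.024,-0.188,0,0,0,-0.6,0],[0.03,-0.235,0,0,0,-0.75,0]]'; python3 -m crank '[[0,0,0,0,0,0,0],[0,0,0,0,0,0,0]]'; python3 to.py 457 372 30 1.09
```

```text
clock: 9.75
eef_pos: [461.3, 354.1, 357.9]
tcp_rot: [3.142, 0.0, 1.026]
contact_force: [1.0, -0.5, -0.4]
opening: 1.0
grasp_force: 0.0
clock: 9.95
eef_pos: [461.6, 352.9, 357.4]
tcp_rot: [-3.141, 0.001, 1.021]
contact_force: [0.7, -0.6, 1.8]
opening: 1.0
grasp_force: 0.0
delta tool m [ 0.0143 -0.0138  0.3273] rot [-0.     0.001 -0.069] t 9.95 F [ 0.7 -0.6  1.8] q [ 0.65  0.18  1.55 -0.    1.4   1.2 ]
press frame [-286.   448.3  357.4]
```

```bash
python3 -m crank '[[0.014,-0.014,0.045,0,0,-0.069,0],[0.014,-0.014,0.09,0,0,-0.069,0],[0.014,-0.014,0.135,0,0,-0.069,0],[0.014,-0.014,0.18,0,0,-0.069,0],[0.014,-0.014,0.225,0,0,-0.069,0]]'; python3 -m crank '[[0,0,0.03,0,0,0,0],[0,0,0.055,0,0,0,0],[0,0,0.07,0,0,0,0],[0,0,0.07,0,0,0,0]]'; python3 to.py 457 372 30 1.09
python3 - <<'E'
from h import *
fs=cams.grab_frame("side"); cv2.imwrite("s1.png",fs["image"][:,:,::-1])
p=r.sense()["eef_pos"]; o=crop(fs["image"][:,:,::-1],235,260,100,85,6)
for d,c in((0,(0,0,255)),(27,(0,255,0))):
    q=(proj(fs,[p+np.array([0,0,d])])[0]-[235,260]+.5)*6; cv2.circle(o,tuple(int(v) for v in q),3,c,1)
cv2.imwrite("pics/lem.png",o)
E
```

```text
clock: 10.45
eef_pos: [458.0, 369.8, 131.7]
tcp_rot: [3.141, -0.0, 1.086]
contact_force: [0.1, 0.4, -0.5]
opening: 1.0
grasp_force: 0.0
clock: 10.85
eef_pos: [456.9, 369.7, 61.3]
tcp_rot: [-3.14, 0.003, 1.087]
contact_force: [-0.4, -0.5, 0.0]
opening: 1.005
grasp_force: 0.0
delta tool m [ 0.0022 -0.001   0.0313] rot [-0.001  0.003 -0.003] t 10.85 F [-0.4 -0.5  0. ] q [ 0.68  0.49  1.83 -0.    0.83  1.16]
press frame [-297.9  461.    61.3]
```

View pics/lem.png

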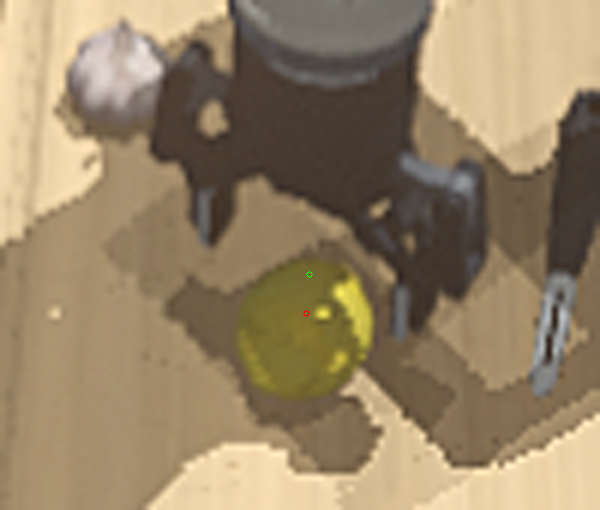

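The last picture shows the fingers straddling the lemon with tips at (208,242) and (405,335). Their midpoint matches the 27 mm-offset TCP (309,274), and the lemon is centred below at (305,330). Descend 32 mm and grip.

```bash
python3 -m crank '[[0.002,-0.001,0.015,0,0,0,0],[0.002,-0.001,0.025,0,0,0,0],[0.002,-0.001,0.032,0,0,0,0],[0.002,-0.001,0.032,0,0,0,0],[0.002,-0.001,0.032,0,0,0,0.4]]' 25; python3 -m crank '[[0,0,0,0,0,0,1],[0,0,0,0,0,0,1],[0,0,0,0,0,0,1],[0,0,0,0,0,0,1]]'; python3 -m crank '[[0,0,-0.02,0,0,0,1],[0,0,-0.06,0,0,0,1],[0,0,-0.11,0,0,0,1],[0,0,-0.16,0,0,0,1],[0,0,-0.21,0,0,0,1]]'; python3 to.py 538 -107 340 -0.4846
```

```text
clock: 11.4
eef_pos: [457.5, 373.8, 30.8]
tcp_rot: [-3.141, 0.0, 1.089]
contact_force: [0.4, -0.3, -0.3]
opening: 0.859
grasp_force: 0.0
clock: 11.8
eef_pos: [457.9, 374.0, 31.6]
tcp_rot: [3.141, -0.001, 1.089]
contact_force: [-1.6, -1.4, 6.4]
opening: 0.646
grasp_force: 26.2
clock: 12.3
eef_pos: [457.2, 373.5, 242.8]
tcp_rot: [-3.142, 0.0, 1.089]
contact_force: [0.4, 1.3, -1.0]
opening: 0.648
grasp_force: 27.4
delta tool m [-0.3883  0.2943 -0.0972] rot [-0.     0.     1.573] t 12.3 F [ 0.4  1.3 -1. ] q [0.68 0.28 1.68 0.   1.18 1.16]
press frame [-299.4  464.5  242.8]
```

```bash
python3 -m crank '[[-0.038,0.029,-0.015,0,0,0.15,1],[-0.076,0.058,-0.03,0,0,0.3,1],[-0.114,0.087,-0.045,0,0,0.45,1],[-0.152,0.116,-0.06,0,0,0.6,1],[-0.19,0.145,-0.06,0,0,0.75,1]]'; python3 to.py 539 -110 300 -0.4846
```

```text
clock: 12.8
eef_pos: [498.9, 136.7, 303.1]
tcp_rot: [3.141, -0.004, 0.333]
contact_force: [1.6, 0.2, -1.5]
opening: 0.646
grasp_force: 27.4
delta tool m [-0.0428  0.2463  0.003 ] rot [-0.001 -0.004  0.818] t 12.8 F [ 1.6  0.2 -1.5] q [0.26 0.11 1.76 0.   1.27 1.5 ]
press frame [-152.3  274.4  303.1]
```

```bash
python3 -m crank '[[-0.008,0.046,0,0,0,0.15,1],[-0.016,0.092,0,0,0,0.3,1],[-0.024,0.138,0,0,0,0.45,1],[-0.032,0.184,0,0,0,0.6,1],[-0.04,0.23,0,0,0,0.75,1]]'; python3 -m crank '[[0,0,0,0,0,0.07,1],[0,0,0,0,0,0.07,1],[0,0,0,0,0,0.07,1]]'; python3 to.py 539 -110 210 -0.4846
```

```text
clock: 13.3
eef_pos: [536.6, -94.0, 301.0]
tcp_rot: [-3.141, -0.0, -0.417]
contact_force: [0.9, -0.1, -1.2]
opening: 0.642
grasp_force: 27.4
clock: 13.6
eef_pos: [536.5, -91.7, 300.7]
tcp_rot: [-3.141, 0.0, -0.479]
contact_force: [-0.4, 1.2, -0.8]
opening: 0.641
grasp_force: 27.4
delta tool m [0.0107 0.0151 0.0907] rot [-0.     0.     0.006] t 13.6 F [-0.4  1.2 -0.8] q [-0.17  0.16  1.71  0.    1.28  1.88]
press frame [-12.6  89.8 300.7]
```

```bash
python3 -m crank '[[0.011,0.015,0.01,0,0,0.006,1],[0.011,0.015,0.04,0,0,0.006,1],[0.011,0.015,0.07,0,0,0.006,1],[0.011,0.015,0.085,0,0,0.006,1],[0.011,0.015,0.095,0,0,0.006,1]]'; python3 -m crank '[[0,0,0,0,0,0,1],[0,0,0,0,0,0,1]]'; python3 to.py 539 -110 206 -0.4846
```

```text
clock: 14.1
eef_pos: [538.8, -109.1, 204.5]
tcp_rot: [3.141, 0.002, -0.484]
contact_force: [1.2, 0.1, -0.6]
opening: 0.642
grasp_force: 27.4
clock: 14.3
eef_pos: [540.0, -109.9, 206.6]
tcp_rot: [-3.141, -0.001, -0.486]
contact_force: [0.6, 0.3, -0.8]
opening: 0.643
grasp_force: 27.4
delta tool m [-0.0009  0.0005  0.0006] rot [-0.    -0.001 -0.001] t 14.3 F [ 0.6  0.3 -0.8] q [-0.2   0.25  1.81  0.    1.08  1.85]
press frame [ -1.   75.3 206.6]
```

No contact. Release, rise and go over the open cover's handle.

```bash
python3 -m crank '[[0,0,0,0,0,0,0.2],[0,0,0,0,0,0,0],[0,0,0,0,0,0,0],[0,0,0,0,0,0,0],[0,0,-0.03,0,0,0,0]]'; python3 -m crank '[[0,0,-0.05,0,0,0,0],[0,0,-0.09,0,0,0,0],[0,0.045,-0.1,0,0,0,0],[0,0.09,-0.1,0,0,0,0],[0,0.128,-0.1,0,0,0,0]]'; python3 -m crank '[[0,0,0,0,0,0,0],[0,0,0,0,0,0,0]]'; python3 to.py 479.3 -222 218 -0.4846
python3 - <<'E'
from h import *
W=lambda q:R.from_euler("z",-.4846).apply(q)+[505.8,-177,0]
for n in("side","top"):
    f=cams.grab_frame(n); cv2.imwrite(n+"2.png",f["image"][:,:,::-1])
    im=cv2.cvtColor(f["image"],cv2.COLOR_RGB2HSV); m=cv2.inRange(im,(20,90,50),(38,255,255))
    k,l,st,c=cv2.connectedComponentsWithStats(m); e=proj(f,[W((0,75,167)),W((0,75,230))]); print(n,"expect",e.round(0))
    print([(st[i,4],c[i].round(0)) for i in range(1,k) if st[i,4]>25 and np.hypot(*(c[i]-e[0]))<60])
    if n=="side": print("board px",m[303:326,274:297].sum()/255)
E
```

```text
clock: 14.8
eef_pos: [537.2, -110.0, 233.0]
tcp_rot: [3.14, 0.006, -0.487]
contact_force: [-0.4, -0.2, 0.2]
opening: 1.002
grasp_force: 0.0
clock: 15.3
eef_pos: [478.9, -225.0, 336.8]
tcp_rot: [3.141, -0.002, -0.487]
contact_force: [-0.1, 0.7, 0.3]
opening: 0.999
grasp_force: 0.0
clock: 15.5
eef_pos: [479.3, -224.1, 336.0]
tcp_rot: [-3.141, -0.0, -0.489]
contact_force: [0.6, 0.8, 0.1]
opening: 0.999
grasp_force: 0.0
delta tool m [-0.001  -0.0018  0.118 ] rot [-0.    -0.    -0.005] t 15.5 F [0.6 0.8 0.1] q [-0.44  0.11  1.69  0.    1.34  1.62]
press frame [ -1.5 -54.  336. ]
side expect [[262. 169.]
 [262. 153.]]
[(np.int32(130), array([262., 164.]))]
board px 0.0
top expect [[333. 196.]
 [337. 191.]]
[(np.int32(472), array([333., 197.]))]
```

The lemon is seen in the well in both views. Grip the handle again.

```bash
python3 -m crank '[[-0.001,-0.002,0.045,0,0,0,0],[-0.001,-0.002,0.085,0,0,0,0],[-0.001,-0.002,0.105,0,0,0,0],[-0.001,-0.002,0.118,0,0,0,0],[-0.001,-0.002,0.118,0,0,0,0]]' 30; python3 -m crank '[[0,0,0,0,0,0,0.5],[0,0,0,0,0,0,1],[0,0,0,0,0,0,1],[0,0,0,0,0,0,1],[0,0,0,0,0,0,1]]';python3 -m crank '[[0,0,0,0,0,0,1],[0,0,0,0,0,0,1]]'; python3 to.py 539 -110 218 -0.4846
```

```text
clock: 16.1
eef_pos: [479.3, -220.2, 216.4]
tcp_rot: [3.142, 0.003, -0.486]
contact_force: [0.2, 0.0, 0.5]
opening: 0.999
grasp_force: 0.0
clock: 16.6
eef_pos: [479.8, -221.5, 218.3]
tcp_rot: [3.141, -0.001, -0.487]
contact_force: [-0.6, -3.1, 1.2]
opening: 0.143
grasp_force: 1.2
clock: 16.8
eef_pos: [479.8, -221.5, 218.4]
tcp_rot: [3.141, -0.001, -0.487]
contact_force: [-1.1, 0.6, 6.8]
opening: 0.134
grasp_force: 31.9
delta tool m [ 1.000e-04 -1.262e-01  4.000e-04] rot [ 0.    -0.001 -0.002] t 16.8 F [-1.1  0.6  6.8] q [-0.44  0.2   1.84 -0.    1.1   1.62]
press frame [ -2.3 -51.5 218.4]
```

```bash
python3 -m crank '[[0,-0.025,0,0,0,0,1],[0,-0.05,0,0,0,0,1],[0,-0.075,0,0,0,0,1],[0,-0.1,0,0,0,0,1],[0,-0.115,0,0,0,0,1]]'; python3 -m crank '[[0,-0.003,0,0,0,0,1],[0,-0.006,0,0,0,0,1],[0,-0.009,0,0,0,0,1],[0,-0.009,0,0,0,0,1]]'; python3 to.py 539 -110 218 -0.4846;  python3 -m crank '[[0,-0.002,0,0,0,0,1],[0,-0.004,0,0,0,0,1],[0,-0.004,0,0,0,0,1]]'; python3 to.py 539 -110 218 -0.4846
```

```text
clock: 17.3
eef_pos: [532.5, -117.8, 218.4]
tcp_rot: [3.141, 0.003, -0.486]
contact_force: [-10.0, 2.6, 13.5]
opening: 0.132
grasp_force: 32.7
clock: 17.7
eef_pos: [535.6, -111.7, 218.3]
tcp_rot: [3.139, 0.004, -0.486]
contact_force: [-11.7, -0.9, 13.6]
opening: 0.137
grasp_force: 32.9
delta tool m [ 0.0022 -0.0031  0.0003] rot [ 0.003  0.004 -0.002] t 17.7 F [-11.7  -0.9  13.6] q [-0.21  0.24  1.8  -0.    1.11  1.85]
press frame [ -4.1  71.6 218.3]
clock: 18.0
eef_pos: [535.6, -111.6, 218.3]
tcp_rot: [3.133, 0.004, -0.486]
contact_force: [-21.1, -16.8, 17.0]
opening: 0.132
grasp_force: 34.3
delta tool m [ 0.0023 -0.003   0.0003] rot [ 0.009  0.004 -0.001] t 18.0 F [-21.1 -16.8  17. ] q [-0.2   0.24  1.8  -0.01  1.11  1.86]
press frame [ -4.1  71.8 218.3]
```

The cover is at its stop: 125 mm of total travel, with the force rising. Release and lift, then work out the lever.

```bash
python3 -m crank '[[0,0.002,0,0,0,0,1],[0,0.002,0,0,0,0,0.7],[0,0.003,0,0,0,0,0],[0,0.003,0,0,0,0,0],[0,0.003,0,0,0,0,0]]'; python3 -m crank '[[0,0,-0.03,0,0,0,0],[0,0,-0.08,0,0,0,0],[0,0,-0.12,0,0,0,0],[0,0.04,-0.12,0,0,0,0.5],[0,0.08,-0.12,0,0,0,1]]'; python3 to.py 539 -110 218 -0.4846
python3 - <<'E'
from h import *
W=lambda q:R.from_euler("z",-.4846).apply(q)+[505.8,-177,0]
a=cv2.imread("side0raw.png"); fs=cams.grab_frame("side"); b=fs["image"][:,:,::-1]
# handle bbox now: dark pixels near expected
g=cv2.cvtColor(np.ascontiguousarray(b),cv2.COLOR_BGR2GRAY)[135:165,245:285]; ys,xs=np.where(g<45); 
print("\n".join("".join("#" if v<50 else "+" if v<90 else "." for v in r_) for r_ in g))
for yy in(65,72,75):
    p=proj(fs,[W((a_,b_,z)) for a_ in(-34,26) for b_ in(yy-6,yy+6) for z in(218.5,252.5)]); print(yy,p.min(0).round(1),p.max(0).round(1))
E
```

```text
clock: 18.5
eef_pos: [538.3, -110.7, 217.7]
tcp_rot: [-3.141, 0.0, -0.487]
contact_force: [0.0, -1.0, 0.6]
opening: 0.801
grasp_force: 0.0
clock: 19.0
eef_pos: [501.4, -181.8, 339.4]
tcp_rot: [-3.141, -0.003, -0.485]
contact_force: [-0.1, -1.0, -0.7]
opening: 0.688
grasp_force: 0.0
delta tool m [-0.0006 -0.0809  0.1214] rot [-0.001 -0.003  0.   ] t 19.0 F [-0.1 -1.  -0.7] q [-0.35  0.11  1.68  0.    1.35  1.7 ]
press frame [ -1.6  -6.2 339.4]
++++##+++++++++......+++++++++++++++++++
+++#++++++++++.....++#++++++++++++++++++
+++++++++++++......+++++++++++++++++++++
++#+++++++++......+#++++++++++++++++++++
+#+##+++###......+#+++++++++++++++++++++
+++##+..++......+##+#+++++++++++++++++++
++###+........++##++++++++++++++++++++++
++++#+.......#########++++++++++++++++++
+#+##+......##....+####+++++++++++++++++
++###+.....+++.......+##+#++++++++++++++
+###+.....++++..........+##++#++++++++++
+##+.....+##+++++..........+#####+++++++
+#+.....+######+++#++.........+####+++++
#+.....##++########++#++.........+######
+.....##..+###########+###+.........+###
.....##...+###########+####............#
....##....+################............#
...##.....#####+###+#######...........+.
.+##.....+#################..........+..
+##.......++######+########.........++..
#+...........++############........+....
+...............++#########.......+.....
...................++#######.....+......
......................++###.....+.......
.........................+.....+........
........................................
........................................
#+...........................+..........
###++.......................+...........
..+###++................................
65 [255.7 141.9] [274.2 158.3]
72 [254.5 143. ] [273.1 159.4]
75 [254.1 143.4] [272.6 159.8]
```

The cover is confirmed shut in the side view. Before the lever, I'll calibrate the tool height by lightly touching the motor deck (212 mm) with closed fingers.

```bash
python3 -m crank '[[0,0.04,0.02,0,0,0,1],[0,0.07,0.06,0,0,0,1],[0,0.07,0.09,0,0,0,1],[0,0.07,0.105,0,0,0,1],[0,0.07,0.118,0,0,0,1]]'; python3 -m crank '[[0,0,0,0,0,0,1],[0,0,0.003,0,0,0,1],[0,0,0.006,0,0,0,1],[0,0,0.006,0,0,0,1]]'; python3 to.py 468 -243 204 -0.4846
```

```text
clock: 19.55
eef_pos: [467.5, -243.3, 218.4]
tcp_rot: [-3.142, 0.001, -0.488]
contact_force: [-1.2, 0.2, -0.3]
opening: -0.003
grasp_force: 0.0
clock: 19.95
eef_pos: [468.3, -243.3, 214.2]
tcp_rot: [-3.142, -0.001, -0.487]
contact_force: [0.5, 0.2, 0.1]
opening: -0.001
grasp_force: 0.0
delta tool m [-0.0004 -0.0002  0.0102] rot [-0.    -0.001 -0.002] t 19.95 F [0.5 0.2 0.1] q [-0.48  0.21  1.85  0.    1.09  1.58]
press frame [ -2.3 -76.2 214.2]
```

```bash
for i in 1 2; do :; done; python3 -m crank '[[0,0,0.002,0,0,0,1],[0,0,0.002,0,0,0,1]]'; python3 -m crank '[[0,0,0.002,0,0,0,1],[0,0,0.002,0,0,0,1]]'; python3 -m crank '[[0,0,0.002,0,0,0,1],[0,0,0.002,0,0,0,1]]'
```

```text
clock: 20.15
eef_pos: [468.0, -243.4, 212.0]
tcp_rot: [-3.142, -0.0, -0.487]
contact_force: [-0.1, -0.6, -0.8]
opening: 0.004
grasp_force: 0.0
clock: 20.35
eef_pos: [467.9, -243.3, 209.7]
tcp_rot: [-3.142, 0.0, -0.487]
contact_force: [-0.2, -0.4, 0.1]
opening: -0.0
grasp_force: 0.0
clock: 20.55
eef_pos: [467.8, -243.3, 207.6]
tcp_rot: [-3.142, 0.0, -0.487]
contact_force: [0.5, 0.2, 0.9]
opening: -0.001
grasp_force: 0.0
```

```bash
for i in 1; do python3 -m crank '[[0,0,0.002,0,0,0,1],[0,0,0.002,0,0,0,1]]'; python3 -m crank '[[0,0,0.002,0,0,0,1],[0,0,0.002,0,0,0,1]]'; done
```

```text
clock: 20.75
eef_pos: [467.8, -243.3, 205.5]
tcp_rot: [3.142, 0.0, -0.487]
contact_force: [-0.7, 0.7, 0.4]
opening: -0.002
grasp_force: 0.0
clock: 20.95
eef_pos: [467.8, -243.3, 203.6]
tcp_rot: [3.142, 0.0, -0.487]
contact_force: [-0.5, 0.1, -0.3]
opening: -0.003
grasp_force: 0.0
```

```bash
python3 -m crank '[[0,0,0.0015,0,0,0,1],[0,0,0.0015,0,0,0,1]]'; python3 -m crank '[[0,0,0.0015,0,0,0,1],[0,0,0.0015,0,0,0,1]]'
```

```text
clock: 21.15
eef_pos: [467.8, -243.3, 202.1]
tcp_rot: [-3.142, 0.0, -0.487]
contact_force: [0.4, 0.0, -0.3]
opening: 0.001
grasp_force: 0.0
clock: 21.35
eef_pos: [467.9, -243.3, 200.7]
tcp_rot: [-3.142, 0.0, -0.487]
contact_force: [0.2, -0.8, -0.9]
opening: 0.001
grasp_force: 0.0
```

```bash
python3 -m crank '[[0,0,0.0015,0,0,0,1],[0,0,0.0015,0,0,0,1]]'; python3 -m crank '[[0,0,0.0015,0,0,0,1],[0,0,0.0015,0,0,0,1]]'; python3 -m crank '[[0,0,0.0015,0,0,0,1],[0,0,0.0015,0,0,0,1]]'
```

```text
clock: 21.55
eef_pos: [468.1, -243.4, 199.7]
tcp_rot: [-3.142, -0.0, -0.487]
contact_force: [-0.6, -0.0, 4.4]
opening: -0.002
grasp_force: 2.0
clock: 21.75
eef_pos: [468.1, -243.5, 199.6]
tcp_rot: [3.142, -0.001, -0.487]
contact_force: [-6.6, 3.1, 18.7]
opening: 0.003
grasp_force: 9.4
clock: 21.95
eef_pos: [468.2, -243.5, 199.5]
tcp_rot: [-3.142, -0.001, -0.487]
contact_force: [-10.7, 5.9, 33.0]
opening: -0.002
grasp_force: 16.4
```

Deck contact is at reported z=199.8 (tips at 212). So tips at 166 for half travel means reported z ≈ 153.8. Go up, over in front, and approach the pad.

```bash
python3 -m crank '[[0,0,-0.03,0,0,0,1],[0,0,-0.06,0,0,0,1],[-0.05,0.001,-0.06,0,0,0,1],[-0.1,0.002,-0.06,0,0,0,1],[-0.15,0.002,-0.06,0,0,0,1]]'; python3 -m crank '[[0,0,0.02,0,0,0,1],[0,0,0.045,0,0,0,1],[0,0,0.06,0,0,0,1],[0,0,0.06,0,0,0,1]]'; python3 to.py 335 -175.5 153.8 -0.4846
python3 - <<'E'
from h import *
W=lambda q:R.from_euler("z",-.4846).apply(q)+[505.8,-177,0]
fs=cams.grab_frame("side")
for nm,th in(("rel",.26),("half",0),("bot",-.26)):
    B=[]
    for l in(62,98):
        for y in(-102,-52):
            for h in(-6,6): B.append(W((-70-l*np.cos(th)+h*np.sin(th),-77+y+77,160+l*np.sin(th)+h*np.cos(th))))
    p=proj(fs,B); print(nm,p.min(0).round(1),p.max(0).round(1))
g=cv2.cvtColor(fs["image"],cv2.COLOR_RGB2GRAY)[140:175,300:340]
print("\n".join("".join("#" if v<50 else "+" if v<90 else "." for v in r_) for r_ in g))
E
```

```text
clock: 22.45
eef_pos: [332.9, -174.2, 256.0]
tcp_rot: [3.142, 0.0, -0.487]
contact_force: [0.7, -0.2, 1.4]
opening: 0.0
grasp_force: 0.0
clock: 22.85
eef_pos: [333.2, -174.2, 194.8]
tcp_rot: [3.142, 0.003, -0.487]
contact_force: [0.1, 0.0, 1.2]
opening: 0.003
grasp_force: 0.0
delta tool m [0.0023 0.0003 0.041 ] rot [ 0.     0.003 -0.003] t 22.85 F [0.1 0.  1.2] q [-0.49 -0.02  2.15 -0.    1.01  1.57]
press frame [-154.   -78.   194.8]
rel [314.7 150.2] [331.4 161.5]
half [315.  154.3] [331.4 168. ]
bot [313.6 158.2] [330.1 173.5]
...++...............+#########+.........
..+..+.................+######+.......+.
++.....................+####+++.......+.
+............+.........+####+.+.......+.
............+..........+####+.........+.
...........+...........+###++...........
.......................####++...........
...+......+............####+............
....++...+.............####+...........+
.....#..................+##+...........+
.....+.................++++............+
.....................++++++++++........+
....................+######+##+.........
.....+.............+#######++++
[... 170 characters left out ...]
...
....++++##+......##########+............
.....++++++......+########+.............
.....+#++++.............+...............
.....++++#+.............................
.....++++#+.............................
.....+++##+.............................
.........+..............................
.....+..................................
........................................
........................................
+++.....................................
+++.....................................
+++.....................................
+++.+...................................
++++++++................................
+++++++++++.............................
++++++++++++++..........................
```

The fingers are above the released pad (cols 316–330, rows 151–160). Descend gently.

```bash
python3 -m crank '[[0.002,0,0.005,0,0,0,1],[0.002,0,0.01,0,0,0,1],[0.002,0,0.014,0,0,0,1],[0.002,0,0.014,0,0,0,1]]'; python3 -m crank '[[0,0,0.003,0,0,0,1],[0,0,0.003,0,0,0,1]]'; python3 -m crank '[[0,0,0.003,0,0,0,1],[0,0,0.003,0,0,0,1]]';  python3 -m crank '[[0,0,0.003,0,0,0,1],[0,0,0.003,0,0,0,1]]'
```

```text
clock: 23.3
eef_pos: [336.0, -175.7, 181.9]
tcp_rot: [-3.142, 0.001, -0.487]
contact_force: [-0.6, -0.2, 0.3]
opening: -0.004
grasp_force: 0.0
clock: 23.5
eef_pos: [336.1, -175.8, 179.1]
tcp_rot: [3.142, 0.0, -0.487]
contact_force: [-0.3, -0.2, -0.6]
opening: -0.002
grasp_force: 0.0
clock: 23.7
eef_pos: [336.4, -175.9, 176.2]
tcp_rot: [-3.142, -0.0, -0.487]
contact_force: [0.1, -0.2, 1.7]
opening: 0.0
grasp_force: 0.8
clock: 23.9
eef_pos: [336.3, -175.9, 173.2]
tcp_rot: [-3.142, -0.0, -0.487]
contact_force: [0.1, 0.5, 2.8]
opening: -0.001
grasp_force: 1.1
```

Contact came at about 177, as predicted. Push on to 153.8.

```bash
python3 -m crank '[[0,0,0.004,0,0,0,1],[0,0,0.008,0,0,0,1],[0,0,0.012,0,0,0,1],[0,0,0.015,0,0,0,1],[0,0,0.015,0,0,0,1]]'; python3 -m crank '[[0,0,0.002,0,0,0,1],[0,0,0.0045,0,0,0,1],[0,0,0.0045,0,0,0,1],[0,0,0.0045,0,0,0,1]]'
python3 - <<'E'
from h import *
fs=cams.grab_frame("side")
print(r.sense()["eef_pos"],r.sense()["contact_force"])
g=cv2.cvtColor(fs["image"],cv2.COLOR_RGB2GRAY)[140:175,300:340]
print("\n".join("".join("#" if v<50 else "+" if v<90 else "." for v in r_) for r_ in g))
E
```

```text
clock: 24.4
eef_pos: [335.8, -175.6, 157.8]
tcp_rot: [-3.142, 0.001, -0.487]
contact_force: [-1.9, 1.0, 3.8]
opening: -0.001
grasp_force: 2.2
clock: 24.8
eef_pos: [336.1, -175.8, 153.8]
tcp_rot: [3.142, 0.001, -0.487]
contact_force: [-3.6, 2.1, 6.2]
opening: -0.001
grasp_force: 2.7
[ 336.05494827 -175.7591673   153.84870646] [-3.08800321  2.30244316  5.72145744]
...++...............++++#########+......
..+.................++++#########+....+.
.+................++++++#########+....+.
+............+..+++++++#########+.....+.
............+...#+...++++#######+.....+.
...........+...+#++..++++######++.......
................##++++########+.........
...+......+.....+#++##########+.........
....++...+.......##++#########+........+
.....#...........+###########+.........+
.....+............##########+..........+
..................+#########+..........+
....+................+####++............
.....+...............+###++.+...........
......+..............+###++.............
......+..............+###++.............
.....................####+..............
.....++++++......+..++###+..+++.........
.....+++##+........+++###+..+##+........
.....++++++.......+#+++##+.++##+........
.....+#++++......++##++++.++##+.........
....+++++#+......+######+++##+..........
.....++++#+......######++++#+...........
.....+++##+......######++#+#+...........
.........+........+########+............
.....................+####+.............
...+....................+...............
........................................
+++.....................................
+++.....................................
+++.....................................
+++.+...................................
++++++++................................
+++++++++++.............................
++++++++++++++..........................
```

Force is about 5.8 N and the pad has shifted down about 5.5 rows, as predicted for half travel. Hold for 3.5 s and hand in.

```bash
for i in 1 2 3 4 5 6 7; do python3 -m crank '[[0,0,0,0,0,0,1],[0,0,0,0,0,0,1],[0,0,0,0,0,0,1],[0,0,0,0,0,0,1],[0,0,0,0,0,0,1]]' | sed -n '1,4p' | tr '\n' ' '; echo; done; python3 -c "
from rig import sign_off
print(sign_off())"
```

```text
clock: 25.35 eef_pos: [336.0, -175.8, 153.9] tcp_rot: [-3.142, 0.0, -0.487] contact_force: [-3.3, 1.7, 4.8] 
clock: 25.85 eef_pos: [336.1, -175.8, 153.9] tcp_rot: [-3.142, 0.0, -0.487] contact_force: [-2.9, 1.4, 5.6] 
clock: 26.35 eef_pos: [336.1, -175.8, 153.9] tcp_rot: [3.142, 0.0, -0.487] contact_force: [-3.2, 2.8, 5.4] 
clock: 26.85 eef_pos: [336.0, -175.8, 153.9] tcp_rot: [-3.142, 0.001, -0.487] contact_force: [-2.9, 1.5, 5.3] 
clock: 27.35 eef_pos: [336.0, -175.7, 153.9] tcp_rot: [-3.142, 0.001, -0.487] contact_force: [-2.9, 2.4, 5.4] 
clock: 27.85 eef_pos: [336.1, -175.8, 153.9] tcp_rot: [-3.142, 0.0, -0.487] contact_force: [-3.6, 1.9, 5.5] 
clock: 28.35 eef_pos: [336.1, -175.8, 153.9] tcp_rot: [3.142, 0.0, -0.487] contact_force: [-2.4, 1.9, 5.3] 
the job is handed in; nothing more can be done
None
```

The job is handed in at 28 s: the lemon is in the feed well, the cover is shut to its stop, and the gripper held the run lever at half travel (about 5.5 N) for 3.5 s and is still holding it; the hand-in returned no verdict.

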